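Catch the photometer cover and lower it shut

TASK

Close the photometer's cover, which stands open leaning back: nudge it forward from behind with a finger until it topples, catch it on a finger as it falls, and let it down gently until it is fully shut, without letting it slam. Only let it rest against a finger: do not grip it or force it, and leave the bottle, the jar and the cuvette rack where they stand. Finish clear of everything.

Things in the scene. Friction and masses are not known exactly. Their poses are not given: they have to be found in the camera images.
- photometer: White bench photometer, fixed to the bench, 175 mm deep (x), 290 mm wide (y), 100 mm high. Origin on the bench top; its x axis points from the front to the back, z up. The case spans x -45 to +130 mm and y -185 to +105 mm from the origin. Nothing stands in front of it (-x).
- cover_hinge (a point): Middle of the hinge line, fixed on the photometer at x +60, y +20, z +100 mm in its frame, along its y axis; same axes. The cover is a flat dark grey panel 170 mm wide (along the hinge), 8 mm thick, reaching 106 mm from the hinge; from there a centred blue lip 60 mm wide, 6 mm thick, reaches on to 150 mm.
- cover (a joint): Cover's hinge angle, rad: 0 = shut (level), 1.57 = upright, 1.95 = against its stop, leaning back, as it starts. No latch, little friction; a weak spring carries about half the weight: below about 1.45 it falls shut by itself, above it falls back open. On a finger under the lip it weighs 0.3 to 0.8 N; let go more than 3 mm (at the lip) above shut it slams.
- cover_lip (a point): Middle of the cover's free edge (end of the blue lip), on its underside, which faces front when open; 150 mm from the hinge. Shut, the underside is 100 mm above the bench and the lip juts 45 mm past the front of the case, free space below, so a finger under it is not trapped. Axes turn with the cover and equal the photometer's when shut.
- reagent_bottle: Loose clear bottle with a blue cap, 70 mm in diameter, 150 mm high, beside the photometer. Origin at the centre of its underside. Leave alone.
- white_jar: Loose white jar, 60 mm in diameter, 85 mm high, beside the photometer. Origin at the centre of its underside. Leave alone.
- cuvette_rack: Loose orange rack 50 x 110 x 30 mm with four clear cuvettes standing 22 mm out of its top, beside the photometer. Origin at the centre of its underside. Leave alone.

How it is judged:
By the outcome, as a careful person would: the job done as asked, in the order asked, and still so for the second after the job is handed in, with the robot touching nothing.
It also fails if it takes over 48 s, if anything falls off the work surface, if the arm or the gripper's body presses on something with over 40 N, if the wrist force passes 120 N, or if a joint passes its speed limit or range.

ROBOT

A 7-joint arm with a two-finger parallel gripper is mounted at the origin on the work surface. World frame = base frame: x ahead of the robot, y to its left, z up, the work surface at z = 0. Lengths are in m, angles in rad, forces in N, time in s.
With the tool pointing down it reaches from about 0.425 to 0.925 m from the base axis. Payload 6.8 kg.
Tool frame: the origin (TCP) lies at the centre of the arm's flange, where the gripper is bolted on; the fingertips stand 173 mm ahead of it and the grasp point (between the pads) lies 155 mm ahead of it (r.hold_point_z is the distance from the TCP to the grasp point, in m); z points along the fingers, x is the direction in which the jaws open and shut, and the axes are right-handed (so a half turn about z gives the same grasp; the last joint's range is limited). The gripper opens to 85 mm and grips with 20 to 120 N. Pads are 22 mm wide; open, the fingers measure 114 mm over their backs; the gripper's body (76 mm by 85 mm) begins 54 mm behind the grasp point. The pads swing forward as they close: fully open they stand 13 mm farther back than shut.
Start: joints at [1.011, 0.477, 0.022, 1.555, -0.011, 1.109, -0.083], TCP at [0.295, -0.607, 0.405] pointing down, gripper open.
Joint ranges: [-2.96, 2.96], [-0.34, 2.1], [-1.41, 1.46], [0.24, 2.44], [-1.37, 4.51], [0.17, 1.92], [-2.96, 2.96]. Speed limits (rad/s): [2.39, 2.39, 3.14, 3.14, 3.14, 3.14, 3.14].

INTERFACE

Orientations are given as a rotation vector (axis times angle).
In Python, from bench import r gives the robot as it stands.
- The arm moves only by the tool apply_moves, never from a script. Its arguments are lists of equal length, an entry for each row: "dp": the shift along the tool's x, y, z scaled (see below), a list of three; "twist": the turn, a rotation vector about the tool's x, y, z scaled (see below), a list of three; "jaw": the closure in counts, from 0 (fully open) to 255 (shut). In form: {"dp": [[x, y, z], ...], "twist": [[rx, ry, rz], ...], "jaw": [jaw, ...]}. A call has 1 to 20 rows; each row shifts and turns the pose as measured when the row begins, along the tool's axes as they then stand; what a row does not reach is not made up. The controller multiplies each number of a shift by 12 cm and each number of a turn by 120 degrees. A row lasts 1/10 s, in which the tool goes at most 50 mm and 8.59 degrees, less where a joint would pass 70% of its speed; a pose out of reach is approached as far as the arm can. A call with a number of a shift or a turn outside -1 to 1 is refused whole. A call with a gripper value outside its range is refused whole. The fingers move at their own pace and stop on an object; "grip_force" is the grip in N (left out, the last holds). Time passes only in rows, so rows that do not move let the fingers close. It gives the time, the measured TCP pose, the force and the opening at its end, in the units of the state.
- r.get_obs(): the state, without advancing time (a new reading comes with each control period).
- r.grab_frame(name): name is "side" or "top"; returns a dict with "color" (400x640x3 uint8, red, green, blue), "z_map" (400x640 float32, m along the optical axis (not along the pixel's ray), 0 where there is no reading), "intrinsics" (3x3 intrinsics, pixels), "R" (3x3) and "t" (3): a world point X has camera coordinates R X + t. Camera axes: x right, y down, z forward; pixel columns grow to the right and rows downward; lengths in m; the calibration is good to about 2 mm. A picture is of the moment at which its call begins.
- r.hand_in(): hands the job in, once; it reports no verdict.
The state is a dict: "clock": time; "joints": joint angles; "qvel": joint speeds; "tau": joint torques, N m; "tcp_pos": TCP position; "orientation": TCP orientation; "contact_force": force on the tool from outside, world axes, zero at the start; "moment": the same for the moment, N m; "grip_width": finger opening in m.
Only numpy, scipy, OpenCV 4.12 (cv2) and the standard library are available. Lean on these libraries where they do the work, as an engineer would, in place of code of your own. Each camera call takes 0.05 s, during which the arm holds its last target.

## Working session

There is one attempt and no reset: what is moved stays moved. The work goes in short steps, Python scripts to look and compute and a tool call to move; the robot and the scene stay as the last step left them, time stands still between calls to the robot, and variables do not carry over. Pictures are saved under pics/ and viewed, and the job is handed in when it is done.

Besides the shell and the picture viewer there is one more tool, called after "Emit:" as name(argument=value, ...) on one line, values as JSON. apply_moves: Moves the arm, as the interface text tells. Shifts and turns lie within -1 to 1; 1 stands for 12 cm of shift or 120 degrees of turn. Its arguments: {"type":"object","properties":{"dp":{"type":"array"},"twist":{"type":"array"},"jaw":{"type":"array"},"grip_force":{"type":"number"}},"required":["dp","twist","jaw"]}

```bash
ls; mkdir -p pics
cat > h.py <<'E'
import numpy as np, cv2
from bench import r
from scipy.spatial.transform import Rotation as Rn
def snap(n,tag):
    f=r.grab_frame(n); cv2.imwrite(f'pics/{tag}.png',f['color'][:,:,::-1]); return f
def cloud(f):
    z=f['z_map']; K=f['intrinsics']; v,u=np.mgrid[:400,:640]
    c=np.stack([(u-K[0,2])/K[0,0]*z,(v-K[1,2])/K[1,1]*z,z],-1)
    return (c-f['t'])@f['R']
E
python3 - <<'E'
from h import *
o=r.get_obs(); print(o)
for n in ('side','top'):
    f=snap(n,n+'0'); np.savez(n+'0.npz',**f); print(n,f['intrinsics'],f['R'],f['t'],-f['R'].T@f['t'])
E
```

```text
pics
{'clock': 0.0, 'joints': array([ 1.01091368,  0.47780843,  0.0223263 ,  1.55647864, -0.01149753,
        1.10928656, -0.08311287]), 'qvel': array([ 0.00092153, -0.00034304, -0.00011285,  0.00155436, -0.00155343,
       -0.00187633, -0.00109941]), 'tau': array([ 1.11171266e-03, -5.96448255e+01,  1.60849527e+00, -2.81197035e+01,
        1.24514621e-02,  9.42467042e-03, -1.96155275e-05]), 'tcp_pos': array([ 0.29457437, -0.60701592,  0.40370809]), 'orientation': array([-2.66183537e+00,  1.66696851e+00,  2.57174412e-03]), 'contact_force': array([-0.27251076,  0.29747971, -0.58885464]), 'moment': array([-0.0255318 ,  0.01518655,  0.00517777]), 'grip_width': 0.0852744655123193}
side [[471.41137959   0.         319.27419455]
 [  0.         471.41137959 198.25107706]
 [  0.           0.           1.        ]] [[ 0.96238609 -0.27108218  0.01809573]
 [-0.18181322 -0.69209626 -0.69853183]
 [ 0.20188352  0.66896728 -0.71535014]] [-0.57198557  0.21599521  1.01666774] [ 0.38449328 -0.68568307  0.88850344]
top [[395.39142166   0.         324.36842555]
 [  0.         395.39142166 199.19934845]
 [  0.           0.           1.        ]] [[ 0.00970083 -0.99994811  0.00311126]
 [-0.99636733 -0.00992925 -0.08457867]
 [ 0.08460517 -0.00227947 -0.99641195]] [0.0397741  0.61116213 0.92051422] [0.53067588 0.0479387  0.9687789 ]
```

View pics/side0.png

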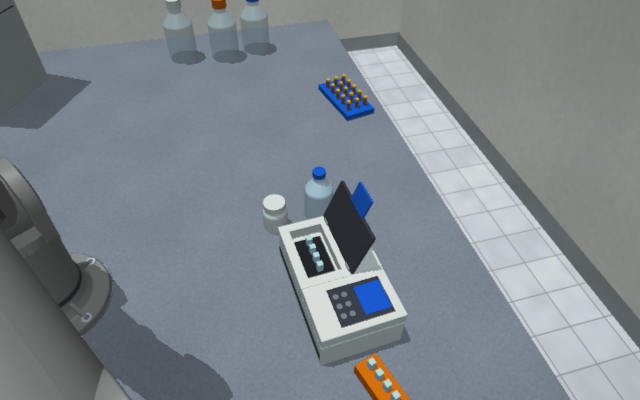

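View pics/top0.png

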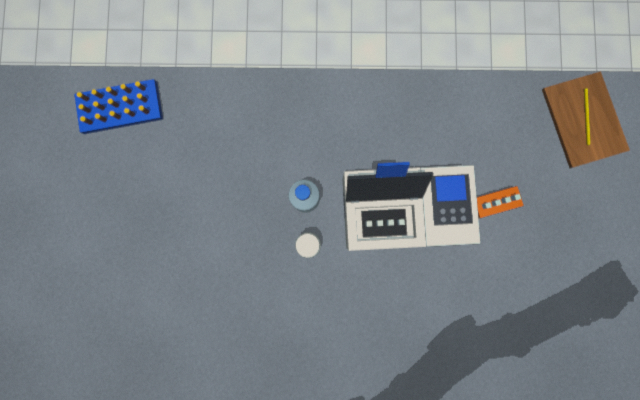

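The side view shows the photometer around (345,290), with the dark cover at (350,225) and the blue lip at (362,200). In the top view the case spans (345,168)–(478,248). The bottle is at (304,194), the jar at (307,245) and the rack at (500,201).

Run:
```python
from h import *
f=dict(np.load('top0.npz')); P=cloud(f); z=P[...,2]; c=f['color'].astype(int)
m=(abs(z-0.1)<0.008)&(f['z_map']>0); m[:, :335]=0; m[:,490:]=0;m[:150]=0;m[260:]=0
p=P[m]; print(m.sum(), p.min(0),p.max(0),np.median(p[:,2]))
rect=cv2.minAreaRect((p[:,:2]*1000).astype(np.float32)); print(rect,cv2.boxPoints(rect))
for n in('top','side'):
    f=dict(np.load(n+'0.npz')); P=cloud(f); hsv=cv2.cvtColor(f['color'],cv2.COLOR_RGB2HSV)
    if n=='side':
        P0=P
    box=(P[...,0]>.4)&(P[...,0]<.85)&(abs(P[...,1]+.15)<.35)
    blue=(hsv[...,0]>100)&(hsv[...,0]<125)&(hsv[...,1]>150)&box&(P[...,2]>.12)
    k,l,st,ce=cv2.connectedComponentsWithStats(blue.astype(np.uint8))
    for i in range(1,k):
        if st[i,4]>20: q=P[l==i]; print(n,'blue',st[i],q.min(0).round(3),q.max(0).round(3),np.median(q,0).round(3))
    dark=(hsv[...,2]<60)&box&(P[...,2]>.108)&(P[...,2]<.26)
    q=P[dark];print(n,'dark',dark.sum(), q.min(0).round(3),q.max(0).round(3))
    orange=(hsv[...,0]<15)&(hsv[...,1]>170)&box&(P[...,2]>.015); q=P[orange];print('orange',q.min(0).round(3),q.max(0).round(3))
    obj=box&(P[...,1]>.03)&(P[...,2]>.03)&(P[...,1]<.2); 
    k,l,st,ce=cv2.connectedComponentsWithStats(obj.astype(np.uint8))
    for i in range(1,k):
        if st[i,4]>50: q=P[l==i]; print(n,'obj',st[i],q.min(0).round(3),q.max(0).round(3))
```

```text
6341 [ 0.493536   -0.29491537  0.09201483] [0.68476805 0.00285965 0.10795536] 0.09947381011146916
((589.0067138671875, -146.8872833251953), (175.30833435058594, 290.3424072265625), 3.522494316101074) [[ 492.59875     -7.3758483]
 [ 510.4375    -297.16974  ]
 [ 685.4147    -286.3987   ]
 [ 667.5759       3.395172 ]]
top blue [376 162  33  16 434] [ 0.531 -0.111  0.197] [0.665 0.048 0.969] [ 0.652 -0.081  0.223]
top blue [295 185  15  15 168] [0.6   0.078 0.146] [0.63  0.108 0.153] [0.615 0.093 0.149]
top dark 1712 [ 0.602 -0.167  0.109] [0.648 0.    0.202]
orange [ 0.531 -0.427  0.025] [0.644 0.048 0.969]
top obj [289 180  31  33 794] [0.531 0.048 0.034] [0.648 0.125 0.969]
top obj [295 232  26  26 526] [0.475 0.055 0.033] [0.532 0.113 0.089]
side blue [313 167  13  13 138] [0.601 0.075 0.135] [0.631 0.107 0.152] [0.615 0.087 0.148]
side blue [350 182  23  36 450] [ 0.64  -0.115  0.194] [ 0.666 -0.047  0.241] [ 0.652 -0.085  0.22 ]
side dark 2058 [ 0.602 -0.172  0.108] [ 0.651 -0.001  0.198]
orange [ 0.572 -0.411  0.015] [ 0.646 -0.312  0.033]
side obj [ 305  167   28   50 1020] [0.582 0.054 0.03 ] [0.65  0.111 0.152]
side obj [263 194  25  33 671] [0.475 0.05  0.03 ] [0.533 0.108 0.088]
```

```bash
cat >> h.py <<'E'
yaw=np.deg2rad(3.52); XP=np.array([np.cos(yaw),np.sin(yaw),0]); YP=np.array([-np.sin(yaw),np.cos(yaw),0]); ZP=np.array([0,0,1.])
H=np.array([.6028,-.0859,.1])
def frame(d,j):  # d in photometer axes (tool z), j approx tool x
    B=np.stack([XP,YP,ZP],1); z=B@np.array(d,float); z/=np.linalg.norm(z)
    x=B@np.array(j,float); x-=z*(x@z); x/=np.linalg.norm(x)
    return np.stack([x,np.cross(z,x),z],1)
def lip(th,rho=.132,y=0,n=0): # n: offset along rear/top normal from underside
    u=-np.cos(th)*XP+np.sin(th)*ZP; nn=np.sin(th)*XP+np.cos(th)*ZP
    return H+rho*u+y*YP+n*nn
def rows(p1,R1,n,p0=None,R0=None,quant=3,show=True):
    o=r.get_obs() if p0 is None else None
    if p0 is None: p0=o['tcp_pos'];R0=Rn.from_rotvec(o['orientation']).as_matrix()
    rel=Rn.from_matrix(R0.T@R1).as_rotvec(); D=[];T=[]
    for k in range(n):
        Rk=R0@Rn.from_rotvec(rel*k/n).as_matrix()
        dp=Rk.T@((p1-p0)/n)/.12; D.append([round(float(v),quant) for v in dp]); T.append([round(float(v),quant) for v in np.rad2deg(rel/n)/120])
    print('step mm',np.linalg.norm(p1-p0)/n*1e3,'deg',np.rad2deg(np.linalg.norm(rel))/n)
    print('dp',D); print('tw',T)
def st():
    o=r.get_obs(); R=Rn.from_rotvec(o['orientation']).as_matrix()
    print('t',o['clock'],'q',o['joints'].round(2),'p',o['tcp_pos'].round(4),'F',o['contact_force'].round(2),'w',o['grip_width'])
    print('zt',R[:,2].round(3),'xt',R[:,0].round(3)); return o['tcp_pos'],R
E
python3 - <<'E'
from h import *
R1=frame([.15,.85,-.5],[.93,0,-.37]); T=lip(1.95,.132,-.012,.003); p=T-.168*R1[:,2]
print(p, R1); 
pa=p-.09*R1[:,2]; print(pa); rows(pa,R1,16)
E
```

```text
[ 0.63866398 -0.23914551  0.30572293] [[ 0.94705112 -0.30583386  0.09777435]
 [-0.23516003 -0.45333858  0.85975804]
 [-0.21861824 -0.83722744 -0.50125471]]
[ 0.62986429 -0.31652374  0.35083585]
step mm 27.924485833257236 deg 4.532392647996998
dp [[-0.06, -0.223, 0.028], [-0.049, -0.224, 0.042], [-0.038, -0.223, 0.056], [-0.026, -0.221, 0.069], [-0.013, -0.218, 0.081], [-0.001, -0.213, 0.093], [0.012, -0.208, 0.104], [0.025, -0.201, 0.115], [0.038, -0.193, 0.124], [0.051, -0.184, 0.133], [0.064, -0.175, 0.14], [0.077, -0.164, 0.146], [0.09, -0.152, 0.152], [0.102, -0.14, 0.156], [0.114, -0.127, 0.159], [0.125, -0.113, 0.16]]
tw [[0.026, -0.019, -0.02], [0.026, -0.019, -0.02], [0.026, -0.019, -0.02], [0.026, -0.019, -0.02], [0.026, -0.019, -0.02], [0.026, -0.019, -0.02], [0.026, -0.019, -0.02], [0.026, -0.019, -0.02], [0.026, -0.019, -0.02], [0.026, -0.019, -0.02], [0.026, -0.019, -0.02], [0.026, -0.019, -0.02], [0.026, -0.019, -0.02], [0.026, -0.019, -0.02], [0.026, -0.019, -0.02], [0.026, -0.019, -0.02]]
```

Emit:
apply_moves(dp=[[-0.06,-0.22,0.03],[-0.05,-0.22,0.04],[-0.04,-0.22,0.06],[-0.03,-0.22,0.07],[-0.01,-0.22,0.08],[0,-0.21,0.09],[0.01,-0.21,0.1],[0.03,-0.2,0.12],[0.04,-0.19,0.12],[0.05,-0.18,0.13],[0.06,-0.18,0.14],[0.08,-0.16,0.15],[0.09,-0.15,0.15],[0.1,-0.14,0.16],[0.11,-0.13,0.16],[0.12,-0.11,0.16]], twist=[[0.026,-0.019,-0.02],[0.026,-0.019,-0.02],[0.026,-0.019,-0.02],[0.026,-0.019,-0.02],[0.026,-0.019,-0.02],[0.026,-0.019,-0.02],[0.026,-0.019,-0.02],[0.026,-0.019,-0.02],[0.026,-0.019,-0.02],[0.026,-0.019,-0.02],[0.026,-0.019,-0.02],[0.026,-0.019,-0.02],[0.026,-0.019,-0.02],[0.026,-0.019,-0.02],[0.026,-0.019,-0.02],[0.026,-0.019,-0.02]], jaw=[90,90,90,90,90,90,90,90,90,90,90,90,90,90,90,90])

```text
clock: 1.7
tcp_pos: [0.6316, -0.3076, 0.3495]
orientation: [-2.01, 0.368, 0.097]
contact_force: [0.6, -0.1, 0.0]
grip_width: 0.0551
```

Run:
```python
from h import *
st()
snap('side','side1')
R1=frame([.15,.85,-.5],[.93,0,-.37]); T=lip(1.95,.132,-.012,.003); p=T-.168*R1[:,2]
print(p)
pa=p-.09*R1[:,2]; print(pa); rows(pa,R1,5)
```

```text
t 1.7 q [ 0.86  0.8  -0.53  1.39 -0.66  1.46  0.26] p [ 0.6316 -0.3076  0.3495] F [ 0.57 -0.1   0.01] w 0.055129211513483996
zt [ 0.092  0.886 -0.454] xt [ 0.95  -0.215 -0.228]
[ 0.63866398 -0.23914551  0.30572293]
[ 0.62986429 -0.31652374  0.35083585]
step mm 2.8900236304144937 deg 0.7223686372427208
dp [[-0.003, 0.008, -0.023], [-0.003, 0.008, -0.022], [-0.003, 0.008, -0.022], [-0.003, 0.009, -0.022], [-0.002, 0.009, -0.022]]
tw [[-0.005, 0.003, 0.001], [-0.005, 0.003, 0.001], [-0.005, 0.003, 0.001], [-0.005, 0.003, 0.001], [-0.005, 0.003, 0.001]]
```

View pics/side1.png

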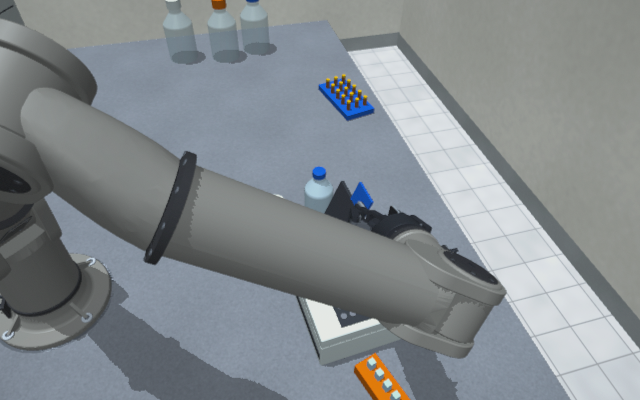

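Run:
```python
from h import *
import itertools
q0=np.array([ 1.01091368,0.47780843,0.0223263,1.55647864,-0.01149753,1.10928656,-0.08311287])
o=r.get_obs();q1=o['joints']
Rs=[Rn.from_rotvec([-2.66183537,1.66696851,.00257174]),Rn.from_rotvec(o['orientation'])]
def fk(q,s):
    q=q*np.array(s); return Rn.from_euler('ZYZYZYZ',q)
best=[]
for s in itertools.product([1,-1],repeat=7):
    # world R = Rz(a)*fk*Rz(b): find a,b
    from scipy.optimize import least_squares
    f=lambda x:np.concatenate([((Rn.from_euler('z',x[0])*fk(q,s)*Rn.from_euler('z',x[1])).inv()*R).as_rotvec() for q,R in zip((q0,q1),Rs)])
    for x0 in ([0,0],[-2,0],[2,2],[0,3],[-2,2]):
        z=least_squares(f,x0); best.append((z.cost,s,z.x))
best.sort(key=lambda b:b[0])
for b in best[:6]: print(b)
```

```text
Traceback (most recent call last):
  File "scipy/spatial/transform/_rotation.pyx", line 1413, in scipy.spatial.transform._rotation.Rotation.from_euler
ValueError: Expected axis specification to be a non-empty string of upto 3 characters, got ZYZYZYZ
```

The side view shows the forearm crossing in front of the case, with the gripper at about (380,220) pointing at the cover. I'll fit a kinematic model so I can check that the end pose is reachable.

```bash
cat > fit.py <<'E'
from h import *
import itertools
from scipy.optimize import least_squares
q0=np.array([ 1.01091368,0.47780843,0.0223263,1.55647864,-0.01149753,1.10928656,-0.08311287])
o=r.get_obs();q1=o['joints']
Rs=[Rn.from_rotvec([-2.66183537,1.66696851,.00257174]),Rn.from_rotvec(o['orientation'])]
def chain(q,s):
    R=Rn.identity(); L=[R]
    for a,b in zip(q*np.array(s),'zyzyzyz'): R=R*Rn.from_euler(b,a); L.append(R)
    return L
best=[]
for s in itertools.product([1,-1],repeat=7):
  if s[1]<0: continue
  f=lambda x:np.concatenate([((Rn.from_euler('z',x[0])*chain(q,s)[-1]*Rn.from_euler('z',x[1])).inv()*R).as_rotvec() for q,R in zip((q0,q1),Rs)])
  for x0 in ([0,0],[-2,2],[2,2],[0,3]):
    z=least_squares(f,x0); best.append((z.cost,s,z.x))
best.sort(key=lambda b:b[0])
for b in best[:6]: print(b)
E
python3 fit.py
```

```text
(np.float64(3.648108546964689e-17), (-1, 1, -1, 1, -1, 1, -1), array([-8.60008936e-10,  3.14159265e+00]))
(np.float64(3.6481090301210727e-17), (-1, 1, -1, 1, -1, 1, -1), array([-8.57544401e-10,  3.14159265e+00]))
(np.float64(3.6490215958381186e-17), (-1, 1, -1, 1, -1, 1, -1), array([-8.05756093e-10,  3.14159265e+00]))
(np.float64(0.02056633603964242), (1, 1, -1, 1, -1, 1, -1), array([-1.79962316,  3.23240428]))
(np.float64(0.020566336039642447), (1, 1, -1, 1, -1, 1, -1), array([-1.79962316,  3.23240428]))
(np.float64(0.020566336039642474), (1, 1, -1, 1, -1, 1, -1), array([4.48356215, 3.23240428]))
```

```bash
cat >> h.py <<'E'
import json,os
def log():
    o=r.get_obs(); L=json.load(open('log.json')) if os.path.exists('log.json') else []
    L.append([o['joints'].tolist(),o['tcp_pos'].tolist()]); json.dump(L,open('log.json','w'))
SG=np.array([-1,1,-1,1,-1,1,-1])
def orient(q):
    R=Rn.identity(); L=[]
    for a,b in zip(np.array(q)*SG,'zyzyzyz'): R=R*Rn.from_euler(b,a); L.append(R.as_matrix())
    return L
E
python3 - <<'E'
from h import *
json.dump([[[ 1.01091368,0.47780843,0.0223263,1.55647864,-0.01149753,1.10928656,-0.08311287],[0.29457437,-0.60701592,0.40370809]]],open('log.json','w'))
log()
A=[];b=[]
for q,p in json.load(open('log.json')):
    L=orient(q); 
    # cols: h z ; L0 x1(after q1); L1 z after q2 ; x after q2/q3; L2 z after q4; x after q4; L3 z after q6; x after q6
    A.append(np.stack([np.array([0,0,1.]),L[0][:,0],L[1][:,2],L[3][:,2],L[5][:,2]],1)); b.append(p)
A=np.vstack(A);b=np.concatenate(b)
x,res,rk,sv=np.linalg.lstsq(A,b,rcond=None); print(x,A@x-b)
E
```

```text
[0.40532416 0.07209575 0.29884701 0.52038376 0.02900189] [ 0.05397739  0.02905354  0.00540177 -0.0020775   0.00356    -0.00540177]
```

Run:
```python
from h import *
R1=frame([.15,.85,-.5],[.93,0,-.37]); T=lip(1.95,.132,-.012,.003); p=T-.168*R1[:,2]
pa=p-.045*R1[:,2]; rows(pa,R1,5); rows(p,R1,4,pa,R1)
```

```text
step mm 6.439958987940244 deg 0.7223686372427208
dp [[-0.001, 0.012, 0.052], [-0.001, 0.011, 0.052], [-0.001, 0.011, 0.053], [-0.002, 0.01, 0.053], [-0.002, 0.01, 0.053]]
tw [[-0.005, 0.003, 0.001], [-0.005, 0.003, 0.001], [-0.005, 0.003, 0.001], [-0.005, 0.003, 0.001], [-0.005, 0.003, 0.001]]
step mm 11.249999999999998 deg 0.0
dp [[-0.0, -0.0, 0.094], [-0.0, -0.0, 0.094], [-0.0, -0.0, 0.094], [-0.0, -0.0, 0.094]]
tw [[0.0, 0.0, 0.0], [0.0, 0.0, 0.0], [0.0, 0.0, 0.0], [0.0, 0.0, 0.0]]
```

Emit:
apply_moves(dp=[[0,0.012,0.055],[0,0.012,0.055],[0,0.012,0.055],[0,0.012,0.055],[0,0.012,0.055],[0,0,0]], twist=[[-0.006,0.003,0.001],[-0.006,0.003,0.001],[-0.006,0.003,0.001],[-0.006,0.003,0.001],[-0.006,0.003,0.001],[0,0,0]], jaw=[90,90,90,90,90,90])

```text
clock: 2.35
tcp_pos: [0.6334, -0.276, 0.323]
orientation: [-2.076, 0.398, 0.09]
contact_force: [0.4, -0.0, 0.7]
grip_width: 0.0551
```

Run:
```python
from h import *
log();st();snap('top','top2');snap('side','side2')
R1=frame([.15,.85,-.5],[.93,0,-.37]); T=lip(1.95,.132,-.012,.003); p=T-.168*R1[:,2]
rows(p,R1,5)
```

```text
t 2.35 q [ 0.82  0.79 -0.52  1.46 -0.64  1.35  0.27] p [ 0.6334 -0.276   0.323 ] F [ 0.43 -0.03  0.67] w 0.05510795648891479
zt [ 0.098  0.851 -0.516] xt [ 0.943 -0.244 -0.224]
step mm 8.416788252021432 deg 0.22026512358292605
dp [[-0.001, -0.007, 0.07], [-0.001, -0.007, 0.07], [-0.001, -0.007, 0.07], [-0.001, -0.007, 0.07], [-0.0, -0.007, 0.07]]
tw [[0.001, -0.001, -0.001], [0.001, -0.001, -0.001], [0.001, -0.001, -0.001], [0.001, -0.001, -0.001], [0.001, -0.001, -0.001]]
```

View pics/top2.png

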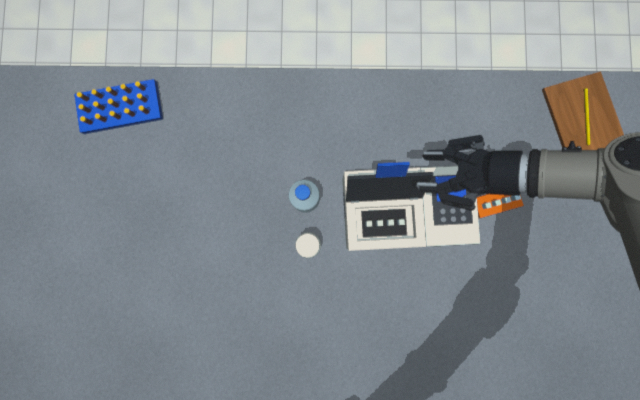

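View pics/side2.png

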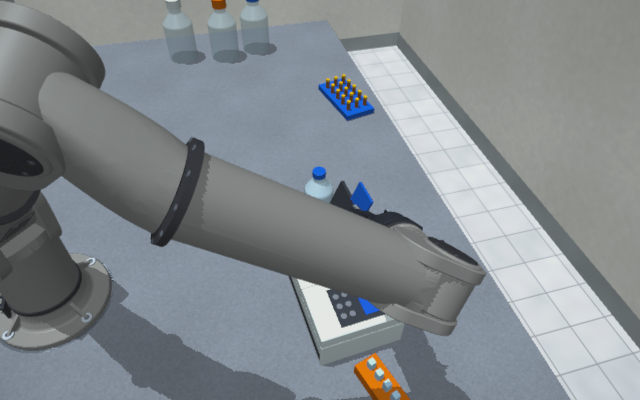

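Top view: the rear finger tip is at (425,155) behind the lip line and the front finger tip at (418,186) in front of it. The lip is at (376–409, 162–178), so the fingers straddle it as intended. Moving in.

Emit:
apply_moves(dp=[[0,-0.006,0.075],[0,-0.006,0.075],[0,-0.006,0.075],[0,-0.006,0.075],[0,-0.006,0.07],[0,0,0]], twist=[[0.001,-0.001,-0.001],[0.001,-0.001,-0.001],[0.001,-0.001,-0.001],[0.001,-0.001,-0.001],[0.001,-0.001,-0.001],[0,0,0]], jaw=[90,90,90,90,90,90])

```text
clock: 3.05
tcp_pos: [0.6395, -0.234, 0.3022]
orientation: [-2.065, 0.379, 0.09]
contact_force: [0.3, -0.5, -0.2]
grip_width: 0.0551
```

Run:
```python
from h import *
log();p0,R0=st();f=snap('top','top3');g=snap('side','side3')
cv2.imwrite('pics/top3c.png',cv2.resize(f['color'][130:270,330:530,::-1],None,fx=4,fy=4))
cv2.imwrite('pics/side3c.png',cv2.resize(g['color'][150:270,270:430,::-1],None,fx=5,fy=5))
R1=frame([.15,.85,-.5],[.93,0,-.37]); T=lip(1.95,.132,-.012,.003); print(T-.168*R1[:,2], 'tip',p0+.168*R0[:,2],T)
A=[];b=[]
for q,p in json.load(open('log.json')):
    L=orient(q)
    A.append(np.stack([np.array([0,0,1.]),L[0][:,0],L[1][:,2],L[2][:,0],L[3][:,2],L[3][:,0],L[5][:,2],L[5][:,0]],1)); b.append(p)
A=np.vstack(A);b=np.concatenate(b)
x,res,rk,sv=np.linalg.lstsq(A,b,rcond=None); print(x.round(4),rk,sv.round(4),abs(A@x-b).max())
```

```text
t 3.05 q [ 0.79  0.8  -0.54  1.52 -0.66  1.28  0.29] p [ 0.6395 -0.234   0.3022] F [ 0.29 -0.51 -0.21] w 0.05508833953287396
zt [ 0.092  0.859 -0.503] xt [ 0.948 -0.23  -0.219]
[ 0.63866398 -0.23914551  0.30572293] tip [ 0.65499594 -0.08959604  0.21768936] [ 0.65509007 -0.09470616  0.22151214]
[ 0.3478  0.0499  0.3061  0.0179  0.516  -0.0759  0.042   0.0288] 8 [3.9317 3.8417 1.2564 0.4066 0.1629 0.0846 0.0593 0.0407] 0.05343082230341345
```

View pics/top3c.png

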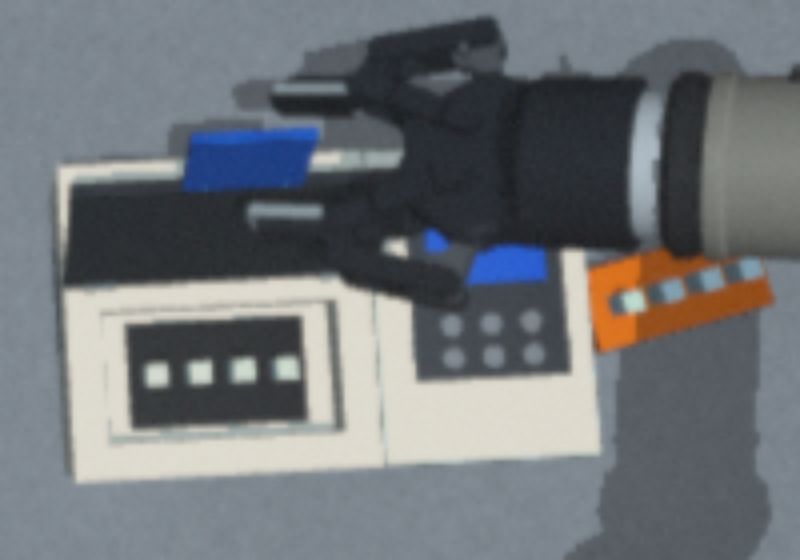

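View pics/side3c.png

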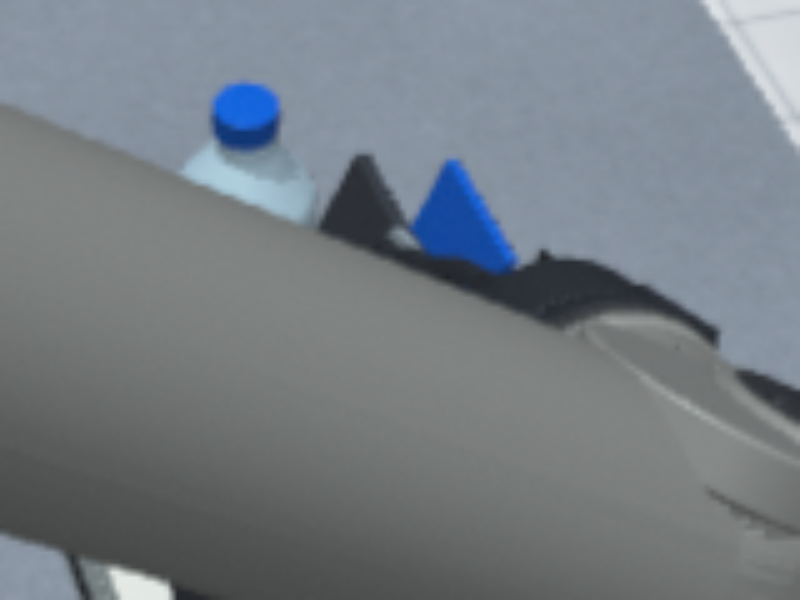

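The fingers straddle the lip. In the top zoom they sit at (310,90) and (285,212), with the lip at (250,160). Refining the arm model with lateral offsets before moving on.

```bash
cat > fit2.py <<'E'
from h import *
A={};b=[]
rowsets=json.load(open('log.json'))
def cols(q):
    L=orient(q); return {'h':np.array([0,0,1.]),'x0':L[0][:,0],'y0':L[0][:,1],'L1':L[1][:,2],'x1':L[1][:,0],'x2':L[2][:,0],'y2':L[2][:,1],'L2':L[3][:,2],'x3':L[3][:,0],'x4':L[4][:,0],'y4':L[4][:,1],'L3':L[5][:,2],'x5':L[5][:,0]}
b=np.concatenate([p for q,p in rowsets])
for names in (['h','x0','y0','L1','y2','L2','y4','L3'],['h','L1','L2','y0','y2','y4','L3'],['h','L1','L2','L3'],['h','L1','L2','L3','x2','x3','x4','x5'],['h','L1','L2','L3','x1','x2','y0','y2','y4']):
    A=np.vstack([np.stack([cols(q)[n] for n in names],1) for q,p in rowsets])
    x,res,rk,sv=np.linalg.lstsq(A,b,rcond=None); print(dict(zip(names,x.round(4))),sv[-1].round(4),abs(A@x-b).max())
E
python3 fit2.py
```

```text
{'h': np.float64(0.2871), 'x0': np.float64(0.0), 'y0': np.float64(-0.0305), 'L1': np.float64(0.5418), 'y2': np.float64(-0.0314), 'L2': np.float64(0.4725), 'y4': np.float64(-0.0004), 'L3': np.float64(0.1536)} 0.004 7.919898070696263e-11
{'h': np.float64(0.2871), 'L1': np.float64(0.5418), 'L2': np.float64(0.4725), 'y0': np.float64(-0.0305), 'y2': np.float64(-0.0314), 'y4': np.float64(-0.0004), 'L3': np.float64(0.1536)} 0.0297 1.4146783744450886e-10
{'h': np.float64(0.302), 'L1': np.float64(0.4471), 'L2': np.float64(0.5045), 'L3': np.float64(0.0509)} 0.1022 0.04466476403597619
{'h': np.float64(0.2663), 'L1': np.float64(0.7892), 'L2': np.float64(0.5158), 'L3': np.float64(0.2997), 'x2': np.float64(-0.0488), 'x3': np.float64(0.301), 'x4': np.float64(-0.2423), 'x5': np.float64(0.081)} 0.014 0.0533738889939524
{'h': np.float64(0.2871), 'L1': np.float64(0.5418), 'L2': np.float64(0.4725), 'L3': np.float64(0.1536), 'x1': np.float64(0.0), 'x2': np.float64(0.0), 'y0': np.float64(-0.0305), 'y2': np.float64(-0.0314), 'y4': np.float64(-0.0004)} 0.0058 9.35204136354173e-11
```

```bash
cat >> h.py <<'E'
from scipy.optimize import least_squares
LO=np.array([-2.96,-.34,-1.41,.24,-1.37,.17,-2.96]);HI=np.array([2.96,2.1,1.46,2.44,4.51,1.92,2.96])
def fk(q):
    L=orient(q); sh=np.array([0,0,.2871]); e0=sh-.0305*L[0][:,1]; el=e0+.5418*L[1][:,2]; e1=el-.0314*L[2][:,1]; wr=e1+.4725*L[3][:,2]-.0004*L[4][:,1]; p=wr+.1536*L[5][:,2]
    R=L[6]@np.diag([-1,-1,1.]); return p,R,el,wr
def ik(p,R,q0):
    f=lambda q:np.concatenate([(fk(q)[0]-p)*20,Rn.from_matrix(R.T@fk(q)[1]).as_rotvec()*5,(q-q0)*.02])
    s=least_squares(f,np.clip(q0,LO+.01,HI-.01),bounds=(LO,HI)); return s.x,np.linalg.norm(fk(s.x)[0]-p)
def pose(phi,a=30,rho=.132,y=-.016,n=0.003,tz=0,Lt=.168):
    """tool axis tip point at cover coords (phi; rho,y,n)"""
    u=np.array([-np.cos(phi),0,np.sin(phi)]); nn=np.array([np.sin(phi),0,np.cos(phi)])
    a=np.deg2rad(a); d=np.cos(a)*np.array([0,1,0])-np.sin(a)*u+np.array([0,0,tz])
    R=frame(d,nn); return lip(phi,rho,y,n)-Lt*R[:,2],R
E
python3 - <<'E'
from h import *
o=r.get_obs(); q=o['joints']; print(fk(q)[0]-o['tcp_pos'])
for phi in np.arange(1.95,-.01,-.15):
    p,R=pose(phi,n=0.024 if phi<1.3 else .003, tz=-.12*(1.95-phi)/1.95); q,e=ik(p,R,q); _,_,el,wr=fk(q)
    print(round(phi,2),p.round(3),q.round(2),'e',round(e*1e3,2),'el',el.round(2),'wr',wr.round(2))
E
```

```text
[-3.39008018e-05 -3.03169610e-05  1.14133085e-05]
1.95 [ 0.695 -0.242  0.3  ] [ 0.66  0.94 -0.49  1.22 -0.51  1.66  0.19] e 0.0 el [ 0.33 -0.29  0.61] wr [ 0.73 -0.37  0.37]
1.8 [ 0.664 -0.243  0.311] [ 0.72  0.88 -0.53  1.33 -0.51  1.56  0.33] e 0.0 el [ 0.29 -0.3   0.63] wr [ 0.69 -0.37  0.39]
1.65 [ 0.633 -0.245  0.317] [ 0.79  0.82 -0.57  1.44 -0.52  1.46  0.49] e 0.0 el [ 0.26 -0.3   0.66] wr [ 0.65 -0.38  0.4 ]
1.5 [ 0.6   -0.246  0.319] [ 0.87  0.78 -0.62  1.54 -0.54  1.37  0.65] e 0.0 el [ 0.22 -0.31  0.67] wr [ 0.6  -0.38  0.4 ]
1.35 [ 0.569 -0.247  0.316] [ 0.95  0.75 -0.67  1.64 -0.56  1.28  0.81] e 0.0 el [ 0.19 -0.32  0.68] wr [ 0.56 -0.38  0.4 ]
1.2 [ 0.557 -0.247  0.316] [ 1.01  0.74 -0.72  1.68 -0.59  1.22  0.96] e 0.0 el [ 0.17 -0.33  0.69] wr [ 0.54 -0.38  0.39]
1.05 [ 0.527 -0.249  0.307] [ 1.1   0.74 -0.77  1.77 -0.62  1.14  1.14] e 0.0 el [ 0.14 -0.34  0.69] wr [ 0.5  -0.38  0.38]
0.9 [ 0.499 -0.25   0.293] [ 1.19  0.76 -0.83  1.84 -0.64  1.08  1.32] e 0.0 el [ 0.11 -0.36  0.68] wr [ 0.46 -0.38  0.36]
0.75 [ 0.473 -0.252  0.275] [ 1.27  0.8  -0.88  1.9  -0.66  1.02  1.5 ] e 0.0 el [ 0.08 -0.38  0.67] wr [ 0.43 -0.38  0.34]
0.6 [ 0.45  -0.253  0.254] [ 1.35  0.86 -0.93  1.95 -0.66  0.96  1.68] e 0.0 el [ 0.06 -0.41  0.64] wr [ 0.4  -0.39  0.31]
0.45 [ 0.431 -0.255  0.23 ] [ 1.42  0.94 -0.97  1.99 -0.65  0.92  1.85] e 0.0 el [ 0.04 -0.44  0.61] wr [ 0.37 -0.39  0.28]
0.3 [ 0.415 -0.256  0.203] [ 1.47  1.03 -1.    2.01 -0.62  0.89  2.01] e 0.0 el [ 0.01 -0.47  0.56] wr [ 0.35 -0.39  0.24]
0.15 [ 0.404 -0.258  0.174] [ 1.52  1.14 -1.02  2.02 -0.58  0.87  2.16] e 0.0 el [-0.   -0.49  0.52] wr [ 0.34 -0.39  0.2 ]
0.0 [ 0.398 -0.259  0.144] [ 1.55  1.24 -1.03  2.01 -0.53  0.87  2.3 ] e 0.0 el [-0.02 -0.51  0.46] wr [ 0.33 -0.4   0.16]
```

Run:
```python
from h import *
p,R=pose(1.62); rows(p,R,12); p2,R2=pose(1.4); rows(p2,R2,8,p,R)
```

```text
step mm 1.779360881130768 deg 1.6457542447668114
dp [[-0.009, -0.001, -0.012], [-0.009, -0.001, -0.012], [-0.009, -0.002, -0.012], [-0.009, -0.002, -0.011], [-0.009, -0.002, -0.011], [-0.01, -0.002, -0.011], [-0.01, -0.003, -0.011], [-0.01, -0.003, -0.011], [-0.01, -0.003, -0.011], [-0.01, -0.003, -0.011], [-0.01, -0.003, -0.01], [-0.01, -0.004, -0.01]]
tw [[-0.001, -0.007, -0.012], [-0.001, -0.007, -0.012], [-0.001, -0.007, -0.012], [-0.001, -0.007, -0.012], [-0.001, -0.007, -0.012], [-0.001, -0.007, -0.012], [-0.001, -0.007, -0.012], [-0.001, -0.007, -0.012], [-0.001, -0.007, -0.012], [-0.001, -0.007, -0.012], [-0.001, -0.007, -0.012], [-0.001, -0.007, -0.012]]
step mm 5.928599979620228 deg 1.5756339366097654
dp [[-0.049, 0.004, 0.002], [-0.049, 0.003, 0.002], [-0.049, 0.002, 0.001], [-0.049, 0.001, 0.0], [-0.049, -0.001, -0.0], [-0.049, -0.002, -0.001], [-0.049, -0.003, -0.002], [-0.049, -0.004, -0.002]]
tw [[0.0, 0.007, -0.011], [0.0, 0.007, -0.011], [0.0, 0.007, -0.011], [0.0, 0.007, -0.011], [0.0, 0.007, -0.011], [0.0, 0.007, -0.011], [0.0, 0.007, -0.011], [0.0, 0.007, -0.011]]
```

Emit:
apply_moves(dp=[[-0.01,-0.002,-0.012],[-0.01,-0.002,-0.012],[-0.01,-0.002,-0.012],[-0.01,-0.002,-0.012],[-0.01,-0.002,-0.012],[-0.01,-0.002,-0.012],[-0.01,-0.003,-0.011],[-0.01,-0.003,-0.011],[-0.01,-0.003,-0.011],[-0.01,-0.003,-0.011],[-0.01,-0.003,-0.011],[-0.01,-0.004,-0.011]], twist=[[-0.001,-0.007,-0.012],[-0.001,-0.007,-0.012],[-0.001,-0.007,-0.012],[-0.001,-0.007,-0.012],[-0.001,-0.007,-0.012],[-0.001,-0.007,-0.012],[-0.001,-0.007,-0.012],[-0.001,-0.007,-0.012],[-0.001,-0.007,-0.012],[-0.001,-0.007,-0.012],[-0.001,-0.007,-0.012],[-0.001,-0.007,-0.012]], jaw=[90,90,90,90,90,90,90,90,90,90,90,90])

```text
clock: 4.35
tcp_pos: [0.6246, -0.25, 0.3179]
orientation: [-2.1, -0.075, 0.089]
contact_force: [-0.2, 0.7, 0.5]
grip_width: 0.0553
```

```bash
cat >> h.py <<'E'
def cover(f):
    P=cloud(f); hsv=cv2.cvtColor(f['color'],cv2.COLOR_RGB2HSV)
    D=P-H; x=D@XP; y=D@YP; z=D[...,2]
    rr=np.hypot(x,z)
    m=(hsv[...,0]>100)&(hsv[...,0]<125)&(hsv[...,1]>150)&(abs(y)<.034)&(rr<.16)&(rr>.1)&(z>-.005)&(f['z_map']>0)
    m=cv2.erode(m.astype(np.uint8),np.ones((3,3)))>0
    a=np.arctan2(z[m],-x[m]); print('cover pix',m.sum(),'angle',np.median(a).round(3) if m.any() else None, 'rmax',rr[m].max().round(3) if m.any() else None)
def look(tag,n='top'):
    f=snap(n,tag); cover(f)
    c=f['color'][130:270,330:530] if n=='top' else f['color'][150:290,270:430]
    cv2.imwrite(f'pics/{tag}c.png',cv2.resize(c[...,::-1],None,fx=4,fy=4))
E
python3 - <<'E'
from h import *
p0,R0=st(); look('top4')
p,R=pose(1.4); print(pose(1.62)[0]); rows(p,R,10)
E
```

```text
t 4.35 q [ 0.82  0.82 -0.59  1.45 -0.51  1.47  0.54] p [ 0.6246 -0.25    0.3179] F [-0.16  0.75  0.5 ] w 0.055336095443081414
zt [-0.095  0.858 -0.505] xt [ 0.995  0.09  -0.033]
cover pix 183 angle 1.743 rmax 0.151
[ 0.62630951 -0.24625137  0.31559103]
step mm 4.581269053466224 deg 1.1759771875429865
dp [[-0.038, 0.002, 0.006], [-0.038, 0.002, 0.006], [-0.038, 0.001, 0.005], [-0.038, 0.0, 0.005], [-0.038, -0.0, 0.004], [-0.038, -0.001, 0.004], [-0.038, -0.001, 0.003], [-0.038, -0.002, 0.003], [-0.038, -0.003, 0.002], [-0.038, -0.003, 0.002]]
tw [[0.0, 0.006, -0.008], [0.0, 0.006, -0.008], [0.0, 0.006, -0.008], [0.0, 0.006, -0.008], [0.0, 0.006, -0.008], [0.0, 0.006, -0.008], [0.0, 0.006, -0.008], [0.0, 0.006, -0.008], [0.0, 0.006, -0.008], [0.0, 0.006, -0.008]]
```

View pics/top4c.png

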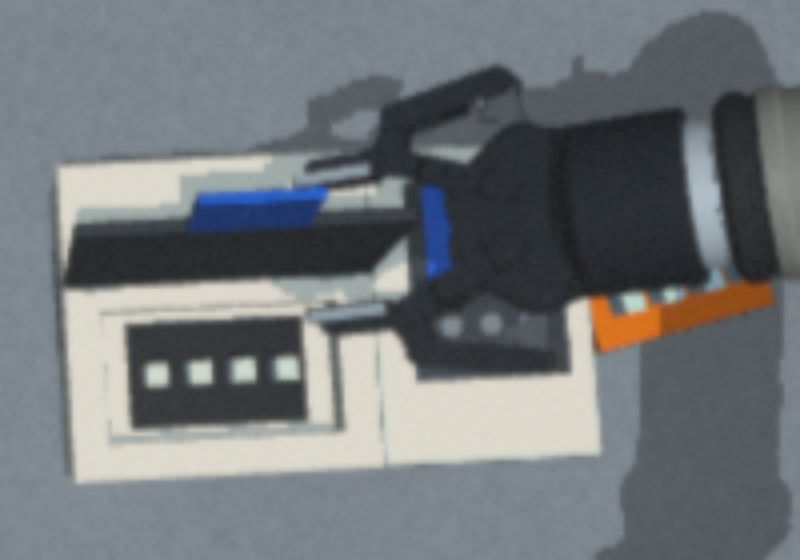

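The cover is at 1.743 rad, resting against the rear finger near (325,180) in the zoom. Only a few mm of the tip overlap the lip edge, so I'll slide in about 15 mm deeper while keeping contact.

Run:
```python
from h import *
p,R=pose(1.55,y=.002); rows(p,R,8); p2,R2=pose(1.3,y=.002); rows(p2,R2,10,p,R)
```

```text
step mm 3.1914647635714357 deg 0.4396367049026468
dp [[-0.013, -0.009, 0.021], [-0.013, -0.01, 0.021], [-0.013, -0.01, 0.021], [-0.013, -0.01, 0.021], [-0.013, -0.01, 0.021], [-0.013, -0.01, 0.021], [-0.014, -0.01, 0.021], [-0.014, -0.01, 0.021]]
tw [[0.0, 0.003, -0.002], [0.0, 0.003, -0.002], [0.0, 0.003, -0.002], [0.0, 0.003, -0.002], [0.0, 0.003, -0.002], [0.0, 0.003, -0.002], [0.0, 0.003, -0.002], [0.0, 0.003, -0.002]]
step mm 5.386467935248044 deg 1.432394487827058
dp [[-0.045, 0.004, 0.002], [-0.045, 0.003, 0.002], [-0.045, 0.002, 0.001], [-0.045, 0.001, 0.001], [-0.045, 0.0, 0.0], [-0.045, -0.001, -0.0], [-0.045, -0.002, -0.001], [-0.045, -0.002, -0.001], [-0.045, -0.003, -0.002], [-0.045, -0.004, -0.003]]
tw [[0.0, 0.006, -0.01], [0.0, 0.006, -0.01], [0.0, 0.006, -0.01], [0.0, 0.006, -0.01], [0.0, 0.006, -0.01], [0.0, 0.006, -0.01], [0.0, 0.006, -0.01], [0.0, 0.006, -0.01], [0.0, 0.006, -0.01], [0.0, 0.006, -0.01]]
```

Emit:
apply_moves(dp=[[-0.013,-0.01,0.021],[-0.013,-0.01,0.021],[-0.013,-0.01,0.021],[-0.013,-0.01,0.021],[-0.013,-0.01,0.021],[-0.013,-0.01,0.021],[-0.013,-0.01,0.021],[-0.013,-0.01,0.021]], twist=[[0,0.003,-0.002],[0,0.003,-0.002],[0,0.003,-0.002],[0,0.003,-0.002],[0,0.003,-0.002],[0,0.003,-0.002],[0,0.003,-0.002],[0,0.003,-0.002]], jaw=[90,90,90,90,90,90,90,90])

```text
clock: 5.2
tcp_pos: [0.6091, -0.2271, 0.3162]
orientation: [-2.099, -0.082, 0.01]
contact_force: [-0.0, 0.5, -0.2]
grip_width: 0.0555
```

Run:
```python
from h import *
p0,R0=st(); look('top5')
p,R=pose(1.3,y=.002); rows(p,R,10)
```

```text
t 5.2 q [ 0.84  0.79 -0.62  1.54 -0.55  1.37  0.6 ] p [ 0.6091 -0.2271  0.3162] F [-0.01  0.51 -0.22] w 0.055491158651223824
zt [-0.041  0.862 -0.505] xt [0.998 0.063 0.027]
cover pix 167 angle 1.703 rmax 0.152
step mm 5.2818976393842085 deg 1.3985779114078383
dp [[-0.044, 0.005, 0.001], [-0.044, 0.004, 0.0], [-0.044, 0.003, -0.0], [-0.044, 0.002, -0.001], [-0.044, 0.002, -0.002], [-0.044, 0.001, -0.002], [-0.044, -0.0, -0.003], [-0.044, -0.001, -0.003], [-0.044, -0.002, -0.004], [-0.044, -0.003, -0.004]]
tw [[0.0, 0.006, -0.01], [0.0, 0.006, -0.01], [0.0, 0.006, -0.01], [0.0, 0.006, -0.01], [0.0, 0.006, -0.01], [0.0, 0.006, -0.01], [0.0, 0.006, -0.01], [0.0, 0.006, -0.01], [0.0, 0.006, -0.01], [0.0, 0.006, -0.01]]
```

View pics/top5c.png

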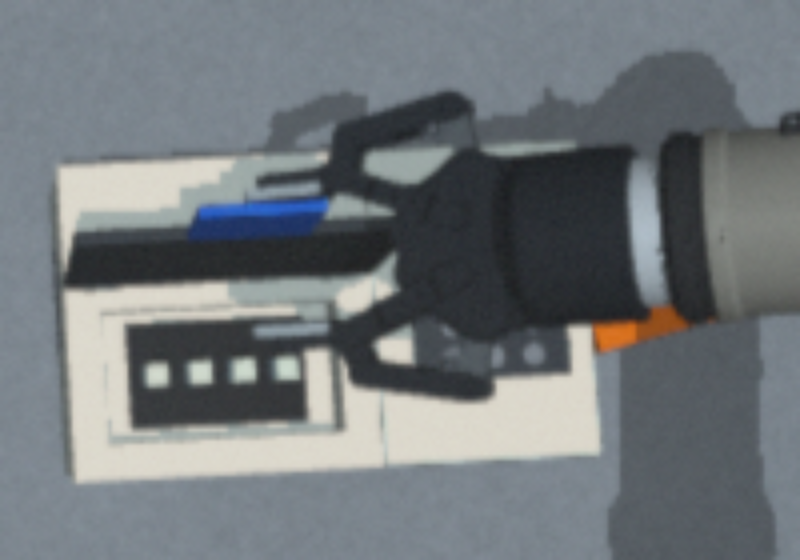

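Tip overlap is now about 25 mm, with the rear finger at (290,190) and the lip edge at (328,200). The cover reads 1.703 rad. Continuing the nudge past balance, with the jaw slightly narrower so the drop onto the front finger is short.

Emit:
apply_moves(dp=[[-0.044,0.005,0],[-0.044,0.004,0],[-0.044,0.003,0],[-0.044,0.002,0],[-0.044,0.002,-0.001],[-0.044,0.001,-0.002],[-0.044,0,-0.003],[-0.044,0,-0.003]], twist=[[0,0.006,-0.01],[0,0.006,-0.01],[0,0.006,-0.01],[0,0.006,-0.01],[0,0.006,-0.01],[0,0.006,-0.01],[0,0.006,-0.01],[0,0.006,-0.01]], jaw=[95,100,105,110,115,120,125,130])

```text
clock: 6.05
tcp_pos: [0.5633, -0.2321, 0.3094]
orientation: [-2.082, -0.207, -0.214]
contact_force: [-0.3, -0.9, -0.7]
grip_width: 0.0419
```

Run:
```python
from h import *
p0,R0=st(); look('top6')
p,R=pose(1.1,y=.002); rows(p,R,10)
```

```text
t 6.05 q [ 0.96  0.75 -0.69  1.67 -0.58  1.25  0.84] p [ 0.5633 -0.2321  0.3094] F [-0.33 -0.94 -0.72] w 0.04187044228902019
zt [ 0.067  0.868 -0.492] xt [0.97  0.059 0.237]
cover pix 11 angle 1.473 rmax 0.152
step mm 4.831045714256034 deg 1.3304561635683034
dp [[-0.04, 0.002, 0.002], [-0.04, 0.002, 0.001], [-0.04, 0.001, 0.001], [-0.04, 0.0, 0.001], [-0.04, -0.001, 0.0], [-0.04, -0.002, -0.0], [-0.04, -0.002, -0.001], [-0.04, -0.003, -0.001], [-0.04, -0.004, -0.002], [-0.04, -0.005, -0.002]]
tw [[0.0, 0.006, -0.01], [0.0, 0.006, -0.01], [0.0, 0.006, -0.01], [0.0, 0.006, -0.01], [0.0, 0.006, -0.01], [0.0, 0.006, -0.01], [0.0, 0.006, -0.01], [0.0, 0.006, -0.01], [0.0, 0.006, -0.01], [0.0, 0.006, -0.01]]
```

View pics/top6c.png

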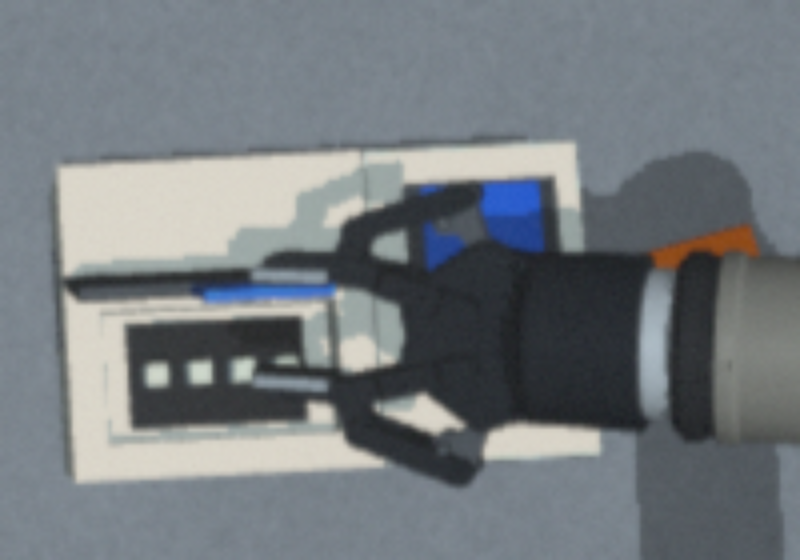

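The cover is near 1.47 rad, close to balance, with the rear finger at (290,272) against it. The front finger at (290,380) is waiting. Nudging slowly over.

Emit:
apply_moves(dp=[[-0.035,0.002,0.002],[-0.035,0.002,0.001],[-0.03,0.001,0.001],[-0.03,0,0],[-0.01,0,0],[0,0,0]], twist=[[0,0.006,-0.01],[0,0.006,-0.01],[0,0.006,-0.01],[0,0.006,-0.01],[0,0,0],[0,0,0]], jaw=[130,130,130,130,130,130])

```text
clock: 6.7
tcp_pos: [0.5444, -0.2345, 0.303]
orientation: [-2.067, -0.266, -0.325]
contact_force: [0.8, -0.3, 0.6]
grip_width: 0.042
```

Run:
```python
from h import *
p0,R0=st(); look('top7'); look('side7','side')
```

```text
t 6.7 q [ 1.02  0.75 -0.73  1.73 -0.61  1.19  0.97] p [ 0.5444 -0.2345  0.303 ] F [ 0.76 -0.3   0.58] w 0.041967486954643064
zt [ 0.12   0.871 -0.477] xt [0.94  0.054 0.337]
cover pix 44 angle 1.381 rmax 0.154
cover pix 34 angle 1.366 rmax 0.151
```

View pics/top7c.png

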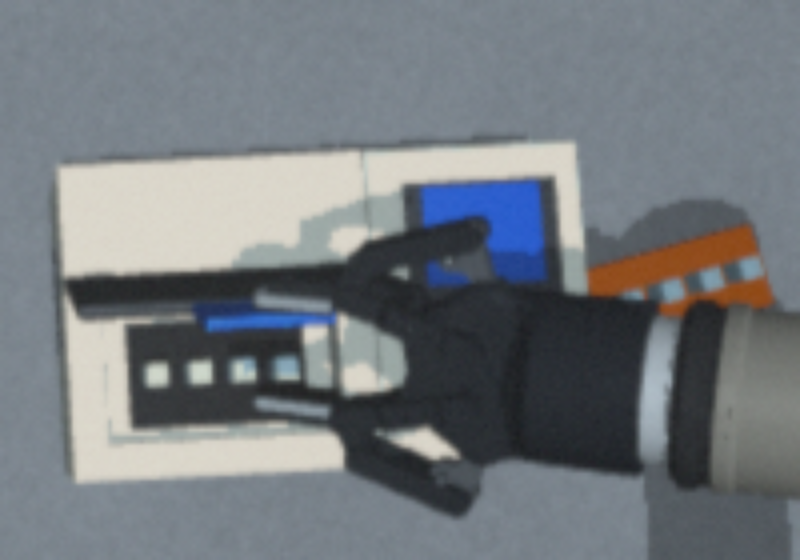

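View pics/side7.png

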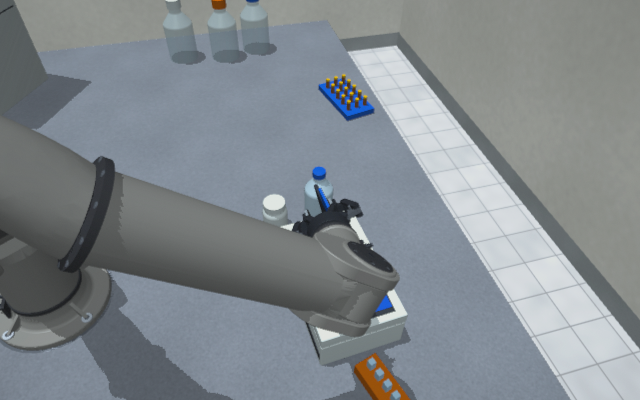

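The cover reads about 1.37 rad and is just leaving the rear finger. I'll nudge a little further and wait for it to fall onto the front finger.

Emit:
apply_moves(dp=[[-0.03,0,0],[-0.02,0,0],[0,0,0],[0,0,0],[0,0,0]], twist=[[0,0.005,-0.008],[0,0.004,-0.006],[0,0,0],[0,0,0],[0,0,0]], jaw=[130,130,130,130,130])

```text
clock: 7.3
tcp_pos: [0.5389, -0.2344, 0.301]
orientation: [-2.06, -0.288, -0.365]
contact_force: [0.0, 0.1, -0.4]
grip_width: 0.0417
```

Run:
```python
from h import *
p0,R0=st(); look('top8'); look('side8','side')
```

```text
t 7.3 q [ 1.04  0.75 -0.74  1.75 -0.62  1.17  1.01] p [ 0.5389 -0.2344  0.301 ] F [ 0.    0.07 -0.44] w 0.04171377657251789
zt [ 0.139  0.872 -0.47 ] xt [0.927 0.053 0.373]
cover pix 47 angle 1.361 rmax 0.152
cover pix 32 angle 1.349 rmax 0.152
```

View pics/top8c.png

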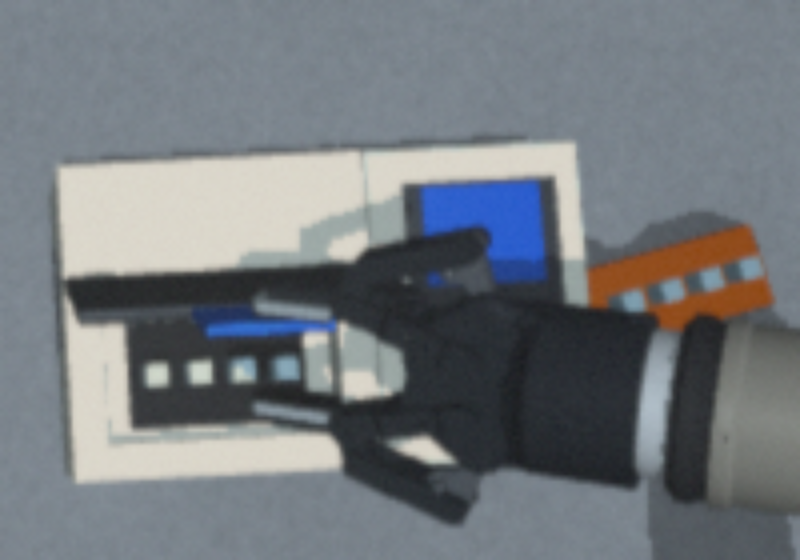

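Emit:
apply_moves(dp=[[-0.05,0,0],[-0.05,0,0],[-0.05,0,0],[0,0,0],[0,0,0],[0,0,0]], twist=[[0,0.006,-0.01],[0,0.006,-0.01],[0,0.006,-0.01],[0,0,0],[0,0,0],[0,0,0]], jaw=[130,130,130,130,130,130])

```text
clock: 8.0
tcp_pos: [0.5231, -0.2351, 0.2945]
orientation: [-2.045, -0.333, -0.445]
contact_force: [-0.1, -0.4, -0.3]
grip_width: 0.0419
```

Run:
```python
from h import *
p0,R0=st(); look('top9'); look('side9','side')
```

```text
t 8.0 q [ 1.09  0.76 -0.77  1.79 -0.63  1.14  1.11] p [ 0.5231 -0.2351  0.2945] F [-0.06 -0.44 -0.25] w 0.04189134422728557
zt [ 0.174  0.874 -0.454] xt [0.896 0.051 0.442]
cover pix 277 angle 1.159 rmax 0.152
cover pix 70 angle 1.124 rmax 0.15
```

View pics/top9c.png

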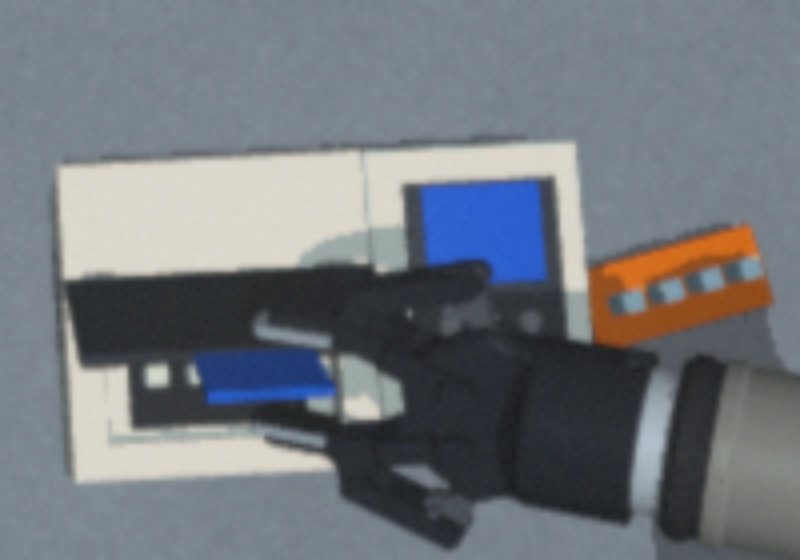

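The cover has toppled: it reads 1.12–1.16 rad and has left the rear finger (290,325). I'll wait briefly and confirm the front finger caught it.

Emit:
apply_moves(dp=[[0,0,0],[0,0,0],[0,0,0]], twist=[[0,0,0],[0,0,0],[0,0,0]], jaw=[130,130,130])

```text
clock: 8.4
tcp_pos: [0.5236, -0.2348, 0.2948]
orientation: [-2.045, -0.334, -0.445]
contact_force: [-0.5, 0.1, 0.9]
grip_width: 0.0417
```

Run:
```python
from h import *
p0,R0=st(); look('top10'); look('side10','side')
tip=p0+.168*R0[:,2]
for s in (-.021,.021):
    t=tip+s*R0[:,0]; D=t-H; print('finger face pt: rho',np.hypot(D@XP,D[2]),'ang',np.arctan2(D[2],-(D@XP)),'y',D@YP)
```

```text
t 8.4 q [ 1.09  0.76 -0.77  1.79 -0.63  1.14  1.11] p [ 0.5236 -0.2348  0.2948] F [-0.46  0.1   0.91] w 0.041691843184316735
zt [ 0.174  0.874 -0.455] xt [0.895 0.052 0.443]
cover pix 328 angle 1.056 rmax 0.152
cover pix 86 angle 1.061 rmax 0.15
finger face pt: rho 0.12901365226043526 ang 1.0077715517206567 y 0.0010314651950896632
finger face pt: rho 0.13144069133176092 ang 1.3311661457143338 y 0.000917157621746607
```

View pics/top10c.png

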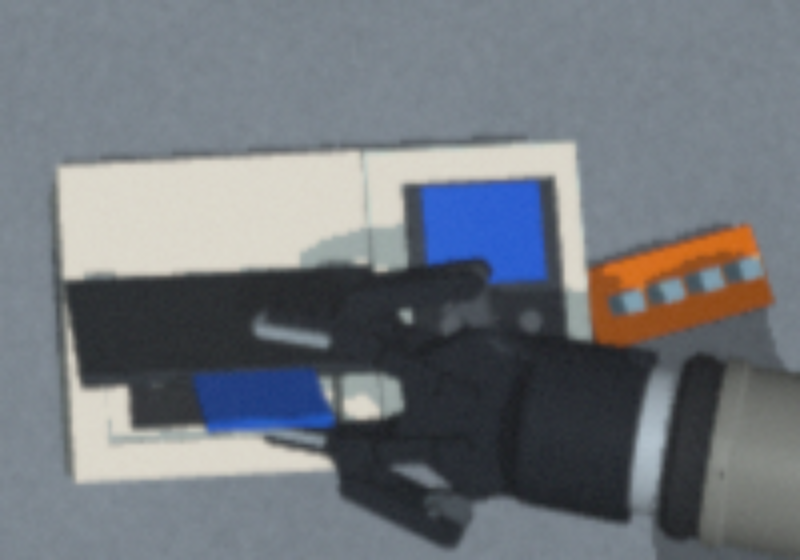

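Caught: the cover is steady at about 1.03 rad and resting on the front finger, whose face computes to 1.01 rad. Lowering is a rotation about the hinge, so the tool-frame rows are constant.

```bash
cat >> h.py <<'E'
def hinge_row(dth):
    o=r.get_obs(); p=o['tcp_pos'];R=Rn.from_rotvec(o['orientation']).as_matrix()
    # closing: u goes from up to -x: rotation about -YP (z -> -x)
    Q=Rn.from_rotvec(-YP*dth).as_matrix()
    p1=H+Q@(p-H); print('dp',(R.T@(p1-p)/.12).round(4),'tw',(np.rad2deg(R.T@(-YP*dth))/120).round(4))
def faces():
    o=r.get_obs(); p0=o['tcp_pos'];R0=Rn.from_rotvec(o['orientation']).as_matrix(); tip=p0+.168*R0[:,2]; w=o['grip_width']/2
    for s in (-w,w):
        t=tip+s*R0[:,0]; D=t-H; print('face: rho',np.hypot(D@XP,D[2]).round(4),'ang',np.arctan2(D[2],-(D@XP)).round(4),'y',(D@YP).round(4))
E
python3 -c "
from h import *
hinge_row(.03)
print(YP)"
```

```text
dp [-0.0534 -0.0008 -0.0006] tw [ 0.      0.0073 -0.0123]
[-0.06139695  0.99811343  0.        ]
```

Emit:
apply_moves(dp=[[-0.04,0,0],[-0.053,0,0],[-0.053,0,0],[-0.053,0,0],[-0.053,0,0],[-0.053,0,0],[-0.053,0,0],[-0.053,0,0],[-0.053,0,0],[-0.053,0,0],[-0.053,0,0],[-0.053,0,0]], twist=[[0,0.005,-0.009],[0,0.007,-0.012],[0,0.007,-0.012],[0,0.007,-0.012],[0,0.007,-0.012],[0,0.007,-0.012],[0,0.007,-0.012],[0,0.007,-0.012],[0,0.007,-0.012],[0,0.007,-0.012],[0,0.007,-0.012],[0,0.007,-0.012]], jaw=[130,130,130,130,130,130,130,130,130,130,130,130])

```text
clock: 9.7
tcp_pos: [0.4581, -0.2387, 0.2485]
orientation: [-1.942, -0.548, -0.82]
contact_force: [-0.0, 0.3, 0.1]
grip_width: 0.0416
```

Run:
```python
from h import *
st(); look('top11'); look('side11','side'); faces(); hinge_row(.03)
```

```text
t 9.7 q [ 1.3   0.86 -0.9   1.95 -0.68  0.97  1.57] p [ 0.4581 -0.2387  0.2485] F [-0.03  0.35  0.14] w 0.04159671895902742
zt [ 0.321  0.881 -0.348] xt [0.678 0.043 0.734]
cover pix 391 angle 0.671 rmax 0.15
cover pix 138 angle 0.662 rmax 0.15
face: rho 0.1292 ang 0.6119 y 0.0006
face: rho 0.1302 ang 0.9334 y 0.0006
dp [-0.0535  0.      0.    ] tw [-0.      0.0073 -0.0123]
```

View pics/top11c.png

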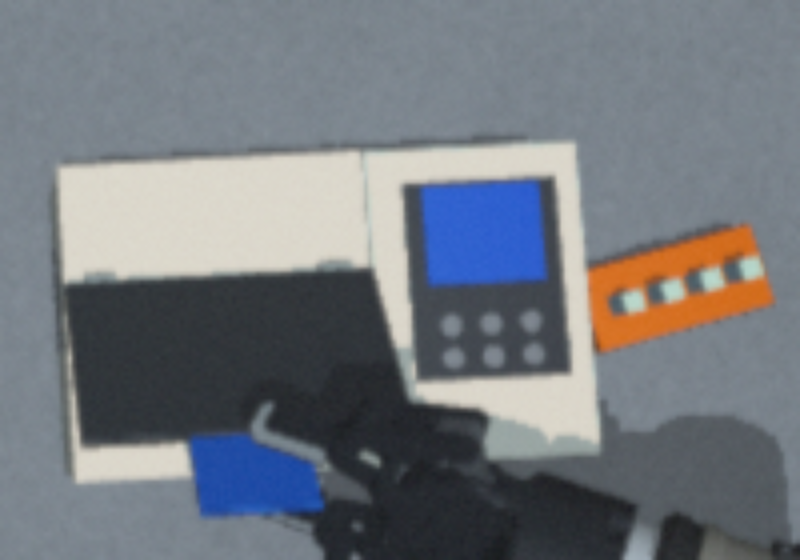

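View pics/side11.png

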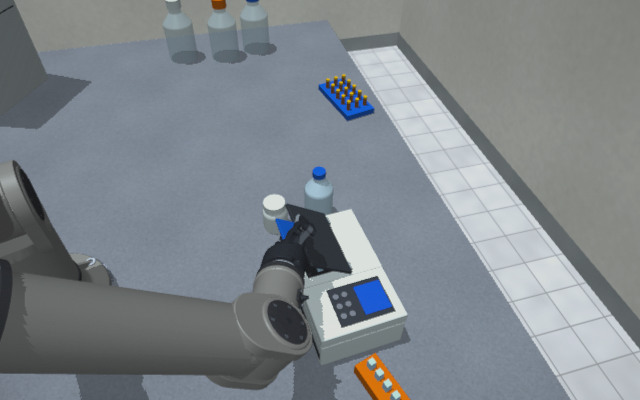

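The cover reads about 0.62 rad after allowing for its thickness. It is resting on the front finger, whose face is at 0.61 rad. Continuing the lowering.

Emit:
apply_moves(dp=[[-0.053,0,0],[-0.053,0,0],[-0.053,0,0],[-0.053,0,0],[-0.053,0,0],[-0.053,0,0],[-0.053,0,0],[-0.053,0,0],[-0.053,0,0],[-0.053,0,0],[-0.053,0,0],[-0.053,0,0]], twist=[[0,0.007,-0.012],[0,0.007,-0.012],[0,0.007,-0.012],[0,0.007,-0.012],[0,0.007,-0.012],[0,0.007,-0.012],[0,0.007,-0.012],[0,0.007,-0.012],[0,0.007,-0.012],[0,0.007,-0.012],[0,0.007,-0.012],[0,0.007,-0.012]], jaw=[130,130,130,130,130,130,130,130,130,130,130,130])

```text
clock: 11.0
tcp_pos: [0.4171, -0.2428, 0.1861]
orientation: [-1.788, -0.752, -1.18]
contact_force: [0.3, -0.0, -0.6]
grip_width: 0.042
```

Run:
```python
from h import *
st(); look('top12'); look('side12','side'); faces(); hinge_row(.01)
```

```text
t 11.0 q [ 1.46  1.08 -0.99  2.03 -0.66  0.87  1.99] p [ 0.4171 -0.2428  0.1861] F [ 0.29 -0.01 -0.65] w 0.04201216945940936
zt [ 0.42   0.885 -0.2  ] xt [0.375 0.031 0.926]
cover pix 326 angle 0.319 rmax 0.148
cover pix 83 angle 0.307 rmax 0.147
face: rho 0.128 ang 0.2547 y -0.0014
face: rho 0.1294 ang 0.5846 y -0.0011
dp [-0.0178 -0.0004 -0.0001] tw [-0.      0.0025 -0.0041]
```

View pics/side12.png

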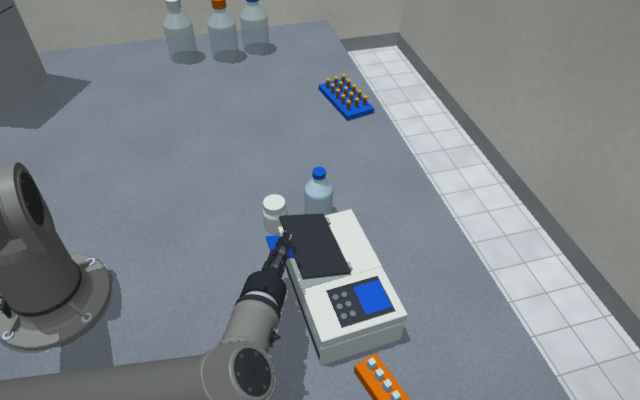

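Emit:
apply_moves(dp=[[-0.043,0,0],[-0.043,0,0],[-0.036,0,0],[-0.036,0,0],[-0.03,0,0],[-0.027,0,0],[-0.02,0,0],[-0.02,0,0],[-0.01,0,0]], twist=[[0,0.006,-0.01],[0,0.006,-0.01],[0,0.005,-0.008],[0,0.005,-0.008],[0,0.004,-0.007],[0,0.004,-0.006],[0,0.003,-0.005],[0,0.003,-0.005],[0,0,0]], jaw=[130,130,130,130,130,130,130,130,130])

```text
clock: 12.0
tcp_pos: [0.4068, -0.2442, 0.1536]
orientation: [-1.702, -0.832, -1.332]
contact_force: [-0.8, 0.9, -0.7]
grip_width: 0.0421
```

Run:
```python
from h import *
st(); look('top13'); look('side13','side'); faces(); hinge_row(.01)
```

```text
t 12.0 q [ 1.5   1.2  -1.01  2.03 -0.62  0.85  2.16] p [ 0.4068 -0.2442  0.1536] F [-0.77  0.91 -0.66] w 0.042066497312218405
zt [ 0.445  0.887 -0.123] xt [0.229 0.021 0.973]
cover pix 293 angle 0.16 rmax 0.147
cover pix 81 angle 0.158 rmax 0.147
face: rho 0.1269 ang 0.0992 y -0.002
face: rho 0.1283 ang 0.4295 y -0.0017
dp [-0.0177 -0.0004 -0.0001] tw [-0.      0.0025 -0.0041]
```

View pics/side13c.png

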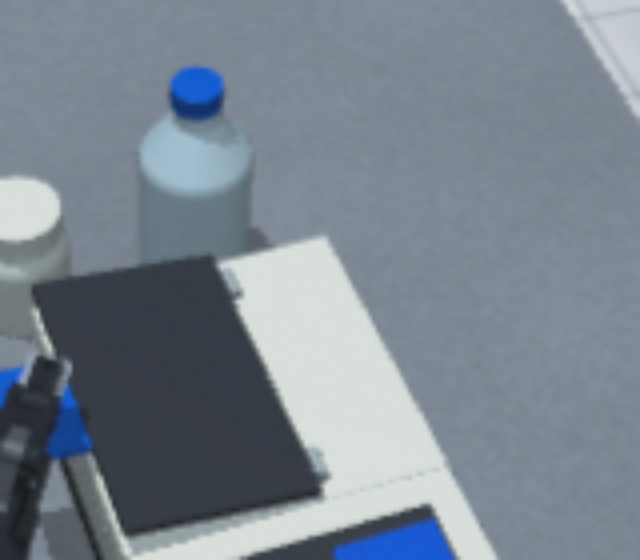

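View pics/top13.png

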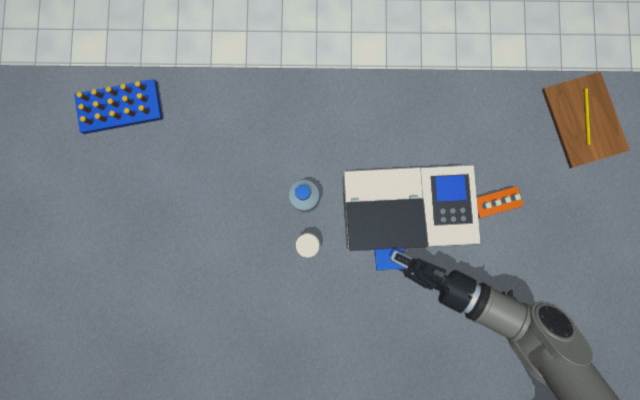

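The lip is now about 14 mm above shut, with the finger under its near edge (top view: lip at 390,260, finger at 402,258). Final lowering at about 12 mm/s.

Emit:
apply_moves(dp=[[-0.01,0,0],[-0.01,0,0],[-0.01,0,0],[-0.01,0,0],[-0.01,0,0],[-0.01,0,0],[-0.01,0,0],[-0.01,0,0],[-0.01,0,0]], twist=[[0,0.001,-0.002],[0,0.001,-0.002],[0,0.001,-0.002],[0,0.001,-0.002],[0,0.001,-0.002],[0,0.001,-0.002],[0,0.001,-0.002],[0,0.001,-0.002],[0,0.001,-0.002]], jaw=[130,130,130,130,130,130,130,130,130])

```text
clock: 13.0
tcp_pos: [0.4048, -0.2444, 0.143]
orientation: [-1.678, -0.861, -1.373]
contact_force: [0.5, 0.2, 0.4]
grip_width: 0.0417
```

Run:
```python
from h import *
st(); look('top14'); look('side14','side'); faces(); hinge_row(.01)
```

```text
t 13.0 q [ 1.51  1.23 -1.01  2.02 -0.6   0.85  2.2 ] p [ 0.4048 -0.2444  0.143 ] F [0.5  0.17 0.41] w 0.04171749946593552
zt [ 0.449  0.888 -0.105] xt [0.184 0.023 0.983]
cover pix 260 angle 0.103 rmax 0.146
cover pix 92 angle 0.101 rmax 0.146
face: rho 0.127 ang 0.0355 y -0.0022
face: rho 0.1277 ang 0.3695 y -0.0017
dp [-0.0176 -0.0003  0.0001] tw [-0.0001  0.0024 -0.0041]
```

Emit:
apply_moves(dp=[[-0.008,0,0],[-0.008,0,0],[-0.008,0,0],[-0.008,0,0],[-0.008,0,0],[-0.008,0,0],[-0.008,0,0],[-0.008,0,0],[-0.008,0,0],[-0.008,0,0]], twist=[[0,0.001,-0.002],[0,0.001,-0.002],[0,0.001,-0.002],[0,0.001,-0.002],[0,0.001,-0.002],[0,0,0],[0,0,0],[0,0,0],[0,0,0],[0,0,0]], jaw=[130,130,130,130,130,130,130,130,130,130])

```text
clock: 14.1
tcp_pos: [0.4032, -0.2448, 0.1328]
orientation: [-1.664, -0.876, -1.397]
contact_force: [0.4, -0.1, -0.2]
grip_width: 0.0421
```

Run:
```python
from h import *
st(); look('top15'); look('side15','side'); faces(); hinge_row(.01)
```

```text
t 14.1 q [ 1.51  1.26 -1.    2.02 -0.59  0.85  2.23] p [ 0.4032 -0.2448  0.1328] F [ 0.42 -0.1  -0.19] w 0.042083397416814966
zt [ 0.451  0.888 -0.094] xt [0.159 0.023 0.987]
cover pix 258 angle 0.045 rmax 0.146
cover pix 93 angle 0.043 rmax 0.146
face: rho 0.1276 ang -0.0265 y -0.0025
face: rho 0.1266 ang 0.3003 y -0.0019
dp [-0.0176  0.      0.0003] tw [-0.0001  0.0024 -0.0041]
```

The cover now reads about 0.045 rad, which is what the 6 mm lip thickness gives when shut. I'll lower further and check that it no longer follows the finger.

Emit:
apply_moves(dp=[[-0.008,0,0],[-0.008,0,0],[-0.008,0,0],[-0.008,0,0],[-0.01,0,0],[-0.015,0,0],[-0.015,0,0],[0,0,0]], twist=[[0,0,0],[0,0,0],[0,0,0],[0,0,0],[0,0,0],[0,0,0],[0,0,0],[0,0,0]], jaw=[130,130,130,130,130,130,130,130])

```text
clock: 15.0
tcp_pos: [0.4017, -0.245, 0.1235]
orientation: [-1.664, -0.876, -1.397]
contact_force: [-1.2, 1.0, 1.1]
grip_width: 0.0415
```

Run:
```python
from h import *
p0,R0=st(); look('top16'); look('side16','side'); faces(); 
print('world -y,-x back in tool', (R0.T@np.array([-.4,-.9,0])).round(3), (R0.T@np.array([0,0,1.])).round(3))
```

```text
t 15.0 q [ 1.51  1.27 -0.99  2.01 -0.58  0.84  2.24] p [ 0.4017 -0.245   0.1235] F [-1.2   0.96  1.13] w 0.0415350376693133
zt [ 0.451  0.888 -0.093] xt [0.159 0.023 0.987]
cover pix 252 angle 0.046 rmax 0.146
cover pix 100 angle 0.04 rmax 0.146
face: rho 0.1296 ang -0.0955 y -0.0025
face: rho 0.1257 ang 0.229 y -0.002
world -y,-x back in tool [-0.084  0.063 -0.979] [ 0.987 -0.131 -0.093]
```

View pics/side16.png

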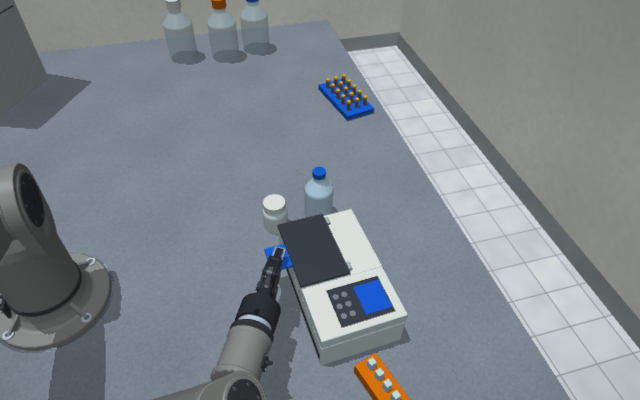

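View pics/top16c.png

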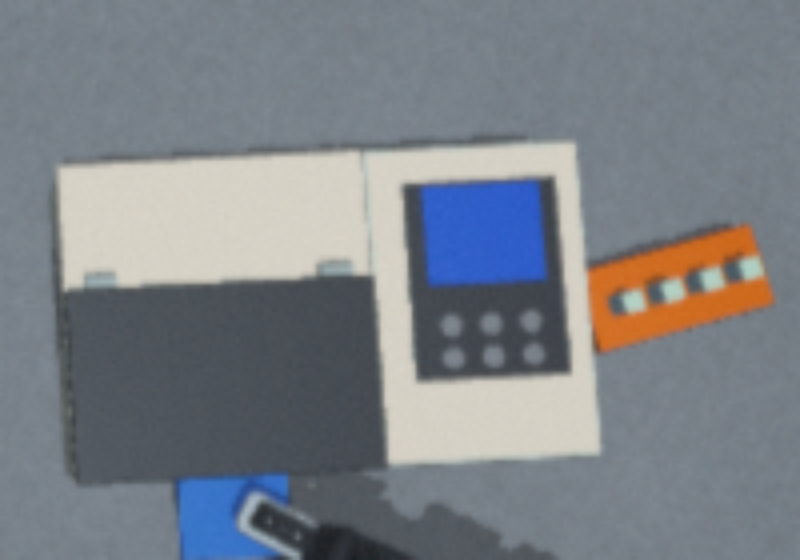

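The reading did not change while the finger dropped another 9 mm, so the cover is fully shut. The finger faces are 12 mm below and 28 mm above the lip underside. Withdrawing level, away from the case.

Emit:
apply_moves(dp=[[-0.006,0,-0.06],[-0.009,0,-0.1],[-0.012,0,-0.14],[-0.014,0,-0.15],[-0.014,0,-0.15],[-0.014,0,-0.15],[-0.014,0,-0.15],[-0.01,0,-0.1],[0,0,0],[0.15,0,0],[0.15,0,0],[0.15,0,0],[0.15,0,0],[0,0,0],[0,0,0]], twist=[[0,0,0],[0,0,0],[0,0,0],[0,0,0],[0,0,0],[0,0,0],[0,0,0],[0,0,0],[0,0,0],[0,0,0],[0,0,0],[0,0,0],[0,0,0],[0,0,0],[0,0,0]], jaw=[130,130,130,130,130,130,130,130,130,130,130,130,130,130,130])

```text
clock: 16.6
tcp_pos: [0.354, -0.3569, 0.2044]
orientation: [-1.663, -0.881, -1.396]
contact_force: [0.2, 0.4, -0.3]
grip_width: 0.0417
```

Run:
```python
from h import *
p0,R0=st(); look('top17'); look('side17','side')
f=r.grab_frame('top'); P=cloud(f); D=P-H; x=D@XP;y=D@YP
hsv=cv2.cvtColor(f['color'],cv2.COLOR_RGB2HSV)
m=(x<-.02)&(x>-.095)&(abs(y)<.075)&(hsv[...,2]<110); print('panel z above hinge',np.polyfit(-x[m],D[...,2][m],1), 'lip z',np.median(D[...,2][(x<-.115)&(x>-.145)&(abs(y)<.025)]))
box=(P[...,0]>.4)&(P[...,0]<.85)&(abs(P[...,1]+.15)<.35)
for nm,mm in (('cap',(P[...,2]>.14)&(P[...,2]<.16)&(P[...,1]>.05)&(P[...,1]<.2)&box),('jar',(abs(P[...,2]-.085)<.006)&(P[...,1]>.03)&(P[...,0]<.56)&box),('rack',(hsv[...,0]<15)&(hsv[...,1]>170)&(P[...,2]>.015)&box)):
    f0=dict(np.load('top0.npz')) 
    print(nm,P[mm].mean(0).round(3))
P=cloud(f0);hsv=cv2.cvtColor(f0['color'],cv2.COLOR_RGB2HSV);box=(P[...,0]>.4)&(P[...,0]<.85)&(abs(P[...,1]+.15)<.35)
for nm,mm in (('cap',(P[...,2]>.14)&(P[...,2]<.16)&(P[...,1]>.05)&(P[...,1]<.2)&box),('jar',(abs(P[...,2]-.085)<.006)&(P[...,1]>.03)&(P[...,0]<.56)&box),('rack',(hsv[...,0]<15)&(hsv[...,1]>170)&(P[...,2]>.015)&box)): print('was',nm,P[mm].mean(0).round(3))
```

```text
t 16.6 q [ 1.65  1.1  -0.99  1.9  -0.56  1.15  2.13] p [ 0.354  -0.3569  0.2044] F [ 0.18  0.4  -0.29] w 0.04167875673088912
zt [ 0.448  0.889 -0.095] xt [0.157 0.027 0.987]
cover pix 450 angle 0.044 rmax 0.146
cover pix 404 angle 0.04 rmax 0.146
panel z above hinge [0.00202009 0.00751962] lip z 0.005507288862875256
cap [0.615 0.093 0.149]
jar [0.502 0.083 0.085]
rack [ 0.609 -0.368  0.031]
was cap [0.615 0.093 0.149]
was jar [0.502 0.083 0.084]
was rack [ 0.608 -0.367  0.033]
```

View pics/side17.png

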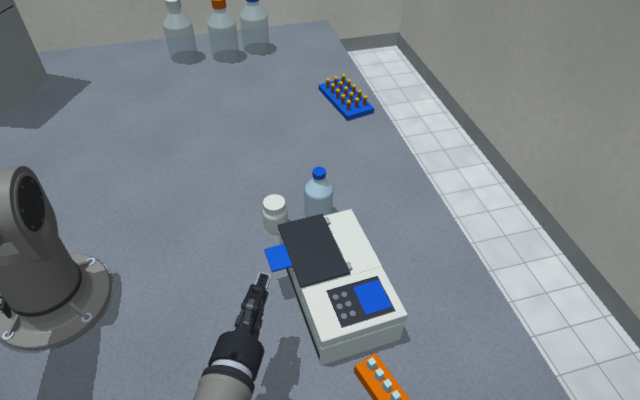

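View pics/top17.png

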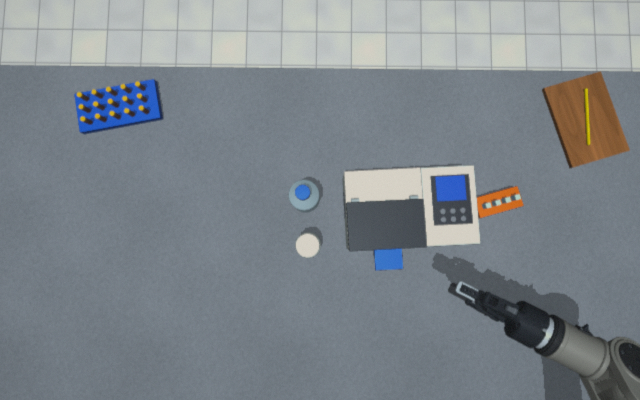

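The cover is level (slope 0.002 rad, lip top 5.5 mm above the hinge line). The gripper at (460,290) in the top view is clear of everything, and the loose items have not moved. Handing in.

```bash
python3 -c "
from bench import r
print(r.hand_in())"
```

```text
the job is handed in; nothing more can be done
None
```

The cover is shut and the job is handed in, at about 16.8 s of the 48 s allowed. The rear finger nudged the cover forward until it toppled. The front finger, waiting about 35 mm ahead, caught it at about 1.03 rad. I then lowered it on that finger about the hinge, at roughly 10 mm/s for the last 14 mm. The finger dropped a further 9 mm below the lip and was withdrawn level. The cover was never gripped.

**Final checks:**
- **Cover:** it is level, with a slope of 0.002 rad and the lip top 5.5 mm above the hinge line (6 mm expected). It did not move while the finger dropped those last 9 mm, nor after the gripper left.
- **Loose items:** the bottle, jar and rack are within about 1 mm of where they started in x and y. The rack's mean height read 2 mm lower, which is about the calibration accuracy.
- **Robot:** the gripper is clear of everything. Force readings at the end of each move never exceeded about 1.9 N, which looks like sensor noise; I saw no readings within moves.

**What did not go as expected:**
- My first insertion overlapped the lip by only a few mm, so I slid about 20 mm deeper with the rear finger still in contact.
- The cover toppled later than the stated 1.45 rad: it still rested on the rear finger at a measured 1.35 rad.

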